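Open the coolant strainer for service

TASK

Open the drained coolant strainer: unscrew its cap (ordinary right-hand thread, done up tight against a spring) in several regripped twists, and keep hold of it as it comes off the thread so that the spring-loaded basket underneath rises slowly to its stop instead of snapping up. Then set the cap down gently, open side down, flat on the floor of the shallow tray and let go, without disturbing the other things.

Things in the scene. Friction and masses are not known exactly. Their poses are not given: they have to be found in the camera images.
- strainer: Coolant strainer, bolted down, upright: foot plate 120 x 140 x 8 mm, steel body 62 mm across up to a shoulder 118 mm high with a rubber seal on it, then a threaded neck 52 mm across. Brass valves stick out along its +y and -y to 94 mm from the axis, their levers 55 mm towards +x, a drain cock 57 mm towards -x, all under 95 mm high. Origin: centre of the underside, z up along the axis.
- neck_rim (a point): Centre of the neck's rim, 143 mm above the table, on the cap's axis. Three-start right-hand thread: turned anticlockwise seen from above the cap rises 21 mm per turn and leaves the thread after 0.6 to 0.75 turn (3.9 to 4.7 rad), 14 to 15 mm up. On the thread it stays put when let go and cannot be pulled off.
- cap: Grey round, black-ribbed screw cap on the neck, 60 mm diameter, 48 mm tall, about 140 g. Origin: centre of its lower edge; z out of its top. The upper 22 mm are solid, below is a hollow skirt 26 mm deep. At the start its lower edge squeezes a rubber seal, 2 to 3 mm above the shoulder: 0.4 to 0.8 N m to break loose (a light grip slips), under 0.3 N m after 1 rad.
- basket (a joint): Rise in m of the steel basket (36 mm across) that stands on a spring in the bore and presses up inside the cap: about 0.001 under the tight cap, about 0.015 when the cap leaves the thread, 0.030 at its upper stop. The spring pushes with about 15 N at 0, 10 N as the cap comes off, 6 N at the stop: keep hold and ease the cap up the last 15 mm.
- basket_top (a point): Centre of the basket's flat top plate (touches the inside of the cap until the upper stop is reached).
- tray: Shallow open aluminium tray, 210 mm (its x) by 170 mm (its y), walls 24 mm high and 3 mm thick, floor 3 mm thick, loose on the table, 0.9 kg. Origin: centre of its underside. A spanner lies along its -x side; its +x part is empty.
- spanner: Steel spanner, 140 mm long, lying in the tray along the tray's y, about 65 mm from the tray's centre towards its -x side. To be left alone.
- tin: Small tin, 54 mm diameter, 45 mm tall, standing by the strainer. To be left alone.
- screwdriver: Screwdriver, 190 mm long, lying between strainer and tray. To be left alone.
- tester: Grey hand-held tester, 75 x 150 x 30 mm, lying at the far side. To be left alone.
- torch: Black torch, 145 mm long, 38 mm head, lying at the far side. To be left alone.
- bottle: Closed bottle, 64 mm diameter, 150 mm tall, standing at the far side. To be left alone.
There are look-alikes about, which are no part of the job. What is shaped like the cap but blue, brown or red is not meant.

How it is judged:
By the outcome, as a careful person would: the job done as asked, in the order asked, and still so for the second after the job is handed in, with the robot touching nothing.
It also fails if it takes over 61 s, if anything falls off the work surface, if the arm or the gripper's body presses on something with over 40 N, if the wrist force passes 120 N, or if a joint passes its speed limit or range.

ROBOT

A 6-joint arm with a two-finger parallel gripper is mounted at the origin on the work surface. World frame = base frame: x ahead of the robot, y to its left, z up, the work surface at z = 0. Lengths are in mm, angles in rad, forces in N, time in s.
With the tool pointing down it reaches from about 400 to 925 mm from the base axis. Payload 12.5 kg.
Tool frame: the origin (TCP) lies midway between the tips of the shut fingers; the grasp point (between the pads) lies 19 mm behind it; z points along the fingers, y is the line along which they close (so a half turn about z gives the same grasp; the last joint's range is limited). The gripper opens to 95 mm and grips with 3 to 60 N. Pads are 20 mm wide; open, the fingers measure 119 mm over their backs; the gripper's body (75 mm by 180 mm) begins 59 mm behind the grasp point.
Start: joints at [1.229, 0.491, 1.559, -0, 1.092, -0.106], TCP at [145.995, 607.727, 214.661] pointing down, gripper open.
Joint ranges: [-3.1, 3.1], [-0.84, 2.19], [0.05, 2.79], [-1.13, 4.28], [0.06, 2.93], [-2.69, 2.69]. Speed limits (rad/s): [2.22, 2.22, 2.79, 3.14, 3.14, 3.14].

INTERFACE

Orientations are given as [roll, pitch, yaw] about the fixed x, y, z axes, in that order (R = Rz(yaw) Ry(pitch) Rx(roll)).
In Python, from cell import env gives the robot as it stands.
- The arm moves only by the tool arm_command, never from a script. Its argument "targets" is a list of rows, each a list of 5 numbers: the shift along the tool's x, y, z in mm, then the turn about the tool's z in degrees, then the opening, from 0 (shut) to 1 (fully open). In form: [[tx, ty, tz, roll, fingers], ...]. A call has 1 to 5 rows; each row is the pose to reach, as a shift and turn from the pose commanded when the call began, along the tool's axes at that moment; what a row does not reach only later rows make up. A row lasts 1/10 s, in which the tool goes at most 50 mm and 8.59 degrees, less where a joint would pass 70% of its speed; a pose out of reach is approached as far as the arm can. A call with a gripper value outside its range is refused whole. The fingers move at their own pace and stop on an object; the grip force is fixed at half the most. Time passes only in rows, so rows that repeat a pose let the fingers close. It gives the time, the measured TCP pose, the force, the opening and the grip force at its end, in the units of the state.
- env.state(): the state, without advancing time (a new reading comes with each control period).
- env.read_camera(name): name is "side" or "top"; returns a dict with "frame" (400x640x3 uint8, red, green, blue), "vertical_fov" (degrees; the focal length in pixels is half the picture's height over the tangent of half this angle, whatever the lens; pixels are square), "cx", "cy" (the principal point, pixels), "world_from_camera" (4x4, takes a point from camera to world coordinates). Camera axes: x right, y down, z forward; pixel columns grow to the right and rows downward; lengths in mm; the calibration is good to about 2 mm. A picture is of the moment at which its call begins. There is no depth.
- env.job_done(): hands the job in; it is judged then, once.
The state is a dict: "t": time; "joints": joint angles; "qvel": joint speeds; "tau": joint torques, N m; "eef_pos": TCP position; "tcp_rot": TCP orientation; "ft_force": force on the tool from outside, world axes, zero at the start; "moment": the same for the moment, N m; "opening": opening from 0.0 (shut) to 1.0 (fully open); "grip_force": force on a finger pad.
Only numpy, scipy, OpenCV 4.12 (cv2) and the standard library are available. Lean on these libraries where they do the work, as an engineer would, in place of code of your own. Each camera call takes 0.05 s, during which the arm holds its last target. There are 200 camera calls.

## Working session

There is one attempt and no reset: what is moved stays moved. The work goes in short steps, Python scripts to look and compute and a tool call to move; the robot and the scene stay as the last step left them, time stands still between calls to the robot, and variables do not carry over. Pictures are saved under pics/ and viewed, at most 10 in all, crops included, and the job is handed in when it is done.

Besides the shell and the picture viewer there is one more tool, called after "Emit:" as name([rows], argument=value, ...), one row to a line, values as JSON. arm_command: Moves the arm, as the interface text tells. Its arguments: {"type":"object","properties":{"targets":{"type":"array","items":{"type":"array","items":{"type":"number"}}}},"required":["targets"]}

```bash
mkdir -p pics
cat > h.py <<'E'
import numpy as np, cv2
from cell import env
def cam(n,f=None):
    c=env.read_camera(n)
    if f: cv2.imwrite('pics/'+f,c['frame'][:,:,::-1])
    return c
def K(c):
    return 200/np.tan(np.radians(c['vertical_fov'])/2)
def ray(c,u,v):
    T=np.array(c['world_from_camera']);d=T[:3,:3]@np.array([(u-c['cx'])/K(c),(v-c['cy'])/K(c),1]);return T[:3,3],d
def onz(c,u,v,z):
    o,d=ray(c,u,v);return o+d*(z-o[2])/d[2]
def proj(c,p):
    T=np.array(c['world_from_camera']);q=T[:3,:3].T@(np.array(p)-T[:3,3]);return q[0]/q[2]*K(c)+c['cx'],q[1]/q[2]*K(c)+c['cy']
E
python3 - <<'E'
from h import *
for n in('top','side'):
    c=cam(n,n+'0.png');print(n,c['vertical_fov'],c['cx'],c['cy'],np.round(c['world_from_camera'],3).tolist())
print(env.state())
E
```

```text
top 43.28091190452685 321.80493666105843 192.01332288765684 [[0.018, -0.998, 0.059, 494.305], [-1.0, -0.019, -0.002, 73.768], [0.004, -0.059, -0.998, 1515.8], [0.0, 0.0, 0.0, 1.0]]
side 49.88035298588981 324.4395161580997 200.00174061470798 [[-0.988, -0.098, 0.119, 463.592], [-0.154, 0.669, -0.727, 817.352], [-0.009, -0.737, -0.676, 828.893], [0.0, 0.0, 0.0, 1.0]]
{'t': 0.1, 'joints': array([ 1.22942499e+00,  4.91511497e-01,  1.55935064e+00,  1.75140559e-05,
        1.09169301e+00, -1.05584793e-01]), 'qvel': array([-6.43260254e-04, -1.64033615e-03, -1.24066697e-03,  1.23684113e-05,
       -2.05054282e-03,  1.56961527e-03]), 'tau': array([ 3.35961697e-03, -6.13622832e+01, -2.58605218e+01,  6.94644498e-02,
        4.69884847e-02, -5.00732017e-05]), 'eef_pos': array([145.90431736, 607.53205615, 214.12563371]), 'tcp_rot': array([-3.14063716e+00, -1.16883326e-04,  2.90579797e+00]), 'ft_force': array([ 0.54854621,  0.12231867, -0.38605123]), 'moment': array([ 0.01466543,  0.02468574, -0.01198432]), 'grip_force': 0.0, 'opening': 1.0042005038779356}
```

View pics/top0.png

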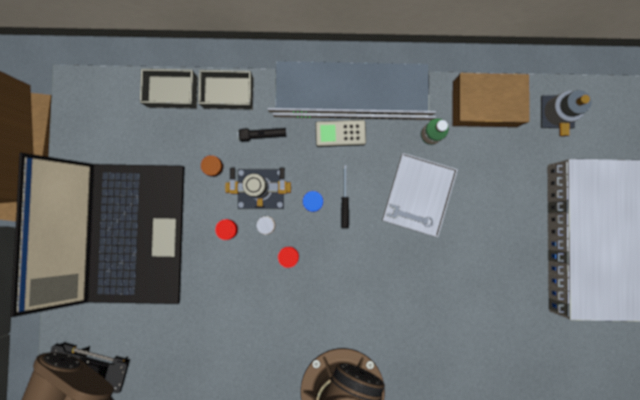

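View pics/side0.png

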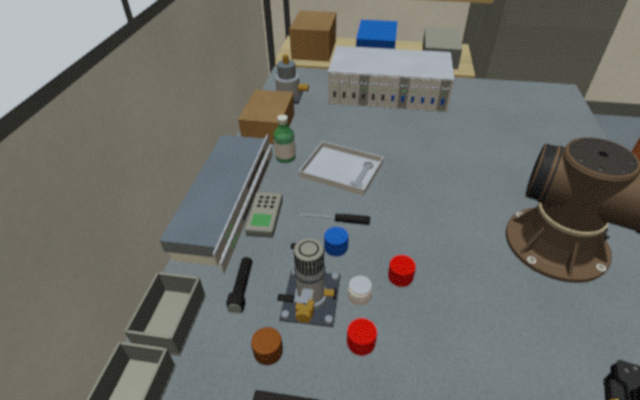

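The top view shows: the strainer with its grey cap at (255,185), a look-alike strainer at the far right (572,105), loose caps in brown (211,165), red (227,229) and (288,257) and blue (312,201), and the white tin at (265,225). The tray is at (421,195) with the spanner on its near side. The side view shows the same strainer with its ribbed cap at (310,257). I choose the strainer at (255,185), since the tin is beside it and the screwdriver lies between it and the tray.

Run:
```python
from h import *
t=cam('top');s=cam('side')
a=cv2.resize(t['frame'][150:220,215:295],(400,350),interpolation=cv2.INTER_CUBIC)
b=cv2.resize(s['frame'][225:330,270:350],(400,525),interpolation=cv2.INTER_CUBIC)
im=np.zeros((525,800,3),np.uint8);im[:350,:400]=a;im[:,400:]=b
cv2.imwrite('pics/crop.png',im[:,:,::-1])
print('cap top from top',onz(t,255,185,168.5),'side',onz(s,309.5,247,168.5))
for n,z,p in(('tray',24,[(404,153),(459,170),(438,237),(384,220)]),('tin',45,[(265,225)]),('blue',48,[(312,201)])):
    print(n,[np.round(onz(t,*q,z)).tolist() for q in p])
```

```text
cap top from top [589.9449724  249.72157323 168.5       ] side [588.41171073 250.69428212 168.5       ]
tray [[704.0, -173.0, 24.0], [656.0, -337.0, 24.0], [456.0, -275.0, 24.0], [504.0, -115.0, 24.0]]
tin [[483.0, 234.0, 45.0]]
blue [[555.0, 98.0, 48.0]]
```

View pics/crop.png

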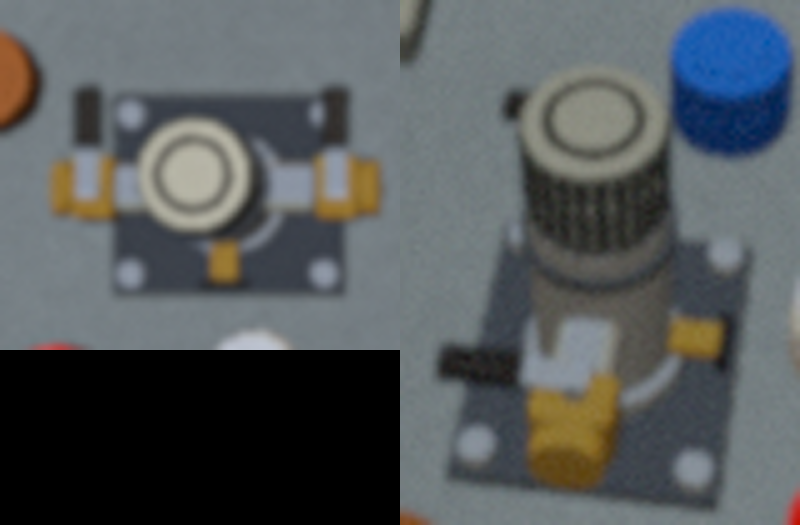

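The crop confirms a round grey cap with black ribs on the strainer: top-face centre at crop (193,175) in the top view, i.e. pixel (253.6,185), and at (309,248.4) in the side view. Next I refine the position and work out the move.

```bash
cat >> h.py <<'E'
from scipy.spatial.transform import Rotation as Ro
def shift(p,yaw=None):
    s=env.state();R=Ro.from_euler('xyz',s['tcp_rot']).as_matrix()
    d=R.T@(np.array(p)-s['eef_pos'])
    r=None if yaw is None else -np.degrees((yaw-s['tcp_rot'][2]+np.pi)%(2*np.pi)-np.pi)
    print('shift',np.round(d,1),'roll',r,'j6',s['joints'][5],'z',s['eef_pos'][2]);return d,r
E
python3 - <<'E'
from h import *
t=cam('top');s=cam('side')
A=[]
for c,u,v in((t,253.6,185),(s,309,248.4)):
    print(onz(c,u,v,168.5)); A.append(ray(c,u,v))
M=sum(np.eye(3)-np.outer(d,d)/(d@d) for o,d in A);b=sum((np.eye(3)-np.outer(d,d)/(d@d))@o for o,d in A)
print(np.linalg.solve(M,b))
# cap top disc by colour, top view
for c,(x0,y0,x1,y1) in((t,(238,168,270,202)),(s,(290,235,330,262))):
    im=c['frame'][y0:y1,x0:x1].astype(int);m=((im.min(2)>120)&(im[:,:,0]-im[:,:,2]>8)).astype(np.uint8)
    n,l,st,ce=cv2.connectedComponentsWithStats(cv2.morphologyEx(m,cv2.MORPH_CLOSE,np.ones((5,5))));k=1+st[1:,4].argmax()
    print(ce[k]+[x0,y0],st[k],onz(c,*(ce[k]+[x0,y0]),168.5))
shift([590,252,214],0.97)
E
```

```text
[589.87480315 253.46884885 168.5       ]
[588.74080229 254.53052744 168.5       ]
[589.46219101 253.55944721 167.33389977]
[253.26203209 184.45187166] [  5   6  22  22 374] [591.3293643  254.41249621 168.5       ]
[308.06436782 249.51724138] [  5   4  27  23 435] [590.07428724 257.73392916 168.5       ]
shift [-5.148e+02 -2.421e+02  5.000e-01] roll 110.9132326240121 j6 -0.10561091623531424 z 214.45894922638607
```

Emit:
arm_command([
  [-514, -240, 0, 111, 1],
  [-514, -240, 0, 111, 1],
  [-514, -240, 0, 111, 1],
  [-514, -240, 0, 111, 1],
  [-514, -240, 0, 111, 1],
])

```text
t: 0.8
eef_pos: [342.8, 450.6, 214.8]
tcp_rot: [3.141, -0.0, 2.15]
ft_force: [0.3, 0.8, -0.2]
opening: 1.0
grip_force: 0.0
```

```bash
python3 -c "
from h import *
shift([590,254,214],0.97);print(env.state()['eef_pos'])"
```

```text
shift [-299.8   99.3    0.8] roll 67.60289912665543 j6 0.22460757285589106 z 214.78678215472775
[342.78277675 450.56346164 214.78678215]
```

Emit:
arm_command([
  [-300, 99, 0, 68, 1],
  [-300, 99, 0, 68, 1],
  [-300, 99, 0, 68, 1],
  [-300, 99, 0, 68, 1],
  [-300, 99, 0, 68, 1],
])

```text
t: 1.3
eef_pos: [539.4, 295.7, 214.8]
tcp_rot: [3.141, -0.0, 1.399]
ft_force: [-0.0, 0.6, -0.0]
opening: 1.0
grip_force: 0.0
```

```bash
python3 -c "
from h import *
shift([590,254,214],0.97);print(env.state()['eef_pos'])"
```

```text
shift [-32.5  57.    0.8] roll 24.60807054521768 j6 0.565346035038205 z 214.7584671716173
[539.36760933 295.71312294 214.75846717]
```

Emit:
arm_command([
  [-26, 45, 0, 22, 1],
  [-26, 45, 0, 22, 1],
  [-26, 45, 0, 22, 1],
  [-26, 45, 0, 22, 1],
  [-26, 45, 0, 22, 1],
])

```text
t: 1.8
eef_pos: [577.9, 264.4, 214.6]
tcp_rot: [-3.141, 0.0, 1.025]
ft_force: [-0.9, 0.5, 0.9]
opening: 1.001
grip_force: 0.0
```

```bash
python3 -c "
from h import *
shift([590,254,133],0.97);print(env.state()['eef_pos'],env.state()['tcp_rot']);cam('side','s1.png')"
```

```text
shift [-2.6 15.7 81.6] roll 3.1363308389569946 j6 0.8711412942034521 z 214.62512367775616
[577.91232684 264.35840646 214.62512368] [-3.14149607e+00  2.61298909e-05  1.02473930e+00]
```

View pics/s1.png

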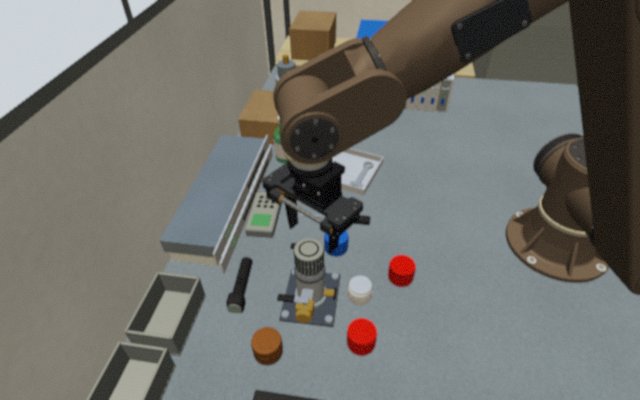

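The side view shows the gripper above the strainer, with the cap clear at (310,255) and the fingers still above and slightly off centre.

Emit:
arm_command([
  [-3, 16, 0, 3, 1],
  [-3, 16, 0, 3, 1],
  [-3, 16, 10, 3, 1],
  [-3, 16, 20, 3, 1],
  [-3, 16, 20, 3, 1],
])

```text
t: 2.35
eef_pos: [589.0, 253.5, 192.6]
tcp_rot: [-3.14, 0.002, 0.971]
ft_force: [-0.6, -0.7, -0.2]
opening: 1.005
grip_force: 0.0
```

```bash
python3 -c "
from h import *
shift([590,254,133],0.97);print(env.state()['eef_pos'],env.state()['tcp_rot'])"
```

```text
shift [ 1.1  0.7 59.6] roll 0.04995904808374034 j6 0.903287838132982 z 192.6066545803765
[589.01481421 253.51495305 192.60665458] [-3.13956301e+00  2.36061584e-03  9.70871950e-01]
```

Emit:
arm_command([
  [1, 1, 25, 0, 1],
  [1, 1, 45, 0, 1],
  [1, 1, 58, 0, 1],
  [1, 1, 59, 0, 1],
  [1, 1, 59, 0, 1],
])

```text
t: 2.85
eef_pos: [591.7, 253.8, 136.0]
tcp_rot: [3.142, -0.0, 0.97]
ft_force: [-0.2, 0.4, 0.4]
opening: 1.003
grip_force: 0.0
```

Emit:
arm_command([
  [0, 0, 0, 0, 0.7],
  [0, 0, 0, 0, 0.66],
  [0, 0, 0, 0, 0.66],
  [0, 0, 0, 0, 0.66],
  [0, 0, 0, 0, 0.66],
])

```text
t: 3.35
eef_pos: [591.5, 253.7, 135.8]
tcp_rot: [-3.142, -0.0, 0.969]
ft_force: [-5.0, 3.2, 3.0]
opening: 0.675
grip_force: 3.1
```

Emit:
arm_command([
  [0, -2, 0, 0, 0.66],
  [0, -2, 0, 0, 0.64],
  [0, -2, 0, 0, 0.62],
  [0, -2, 0, 0, 0.6],
  [0, -2, 0, 0, 0.6],
])

```text
t: 3.85
eef_pos: [589.7, 254.9, 135.6]
tcp_rot: [-3.141, -0.0, 0.969]
ft_force: [-2.3, 2.8, 0.8]
opening: 0.624
grip_force: 30.0
```

Emit:
arm_command([
  [0, 0, 0, -4, 0.4],
  [0, 0, -0.5, -10, 0.4],
  [0, 0, -1, -17, 0.4],
  [0, 0, -1.5, -25, 0.4],
  [0, 0, -2, -33, 0.4],
])

```text
t: 4.35
eef_pos: [590.2, 254.9, 137.3]
tcp_rot: [3.141, -0.001, 1.55]
ft_force: [2.2, 2.9, -4.7]
opening: 0.623
grip_force: 30.0
```

```bash
python3 -c "
from h import *
s=env.state();print(s['joints'],s['moment'],s['ft_force'],s['eef_pos'],s['grip_force'])"
```

```text
[3.04763333e-01 5.95738919e-01 1.59285726e+00 6.05806656e-04
 9.52274910e-01 3.25013951e-01] [ 0.36706794 -0.41213992 -0.45691733] [ 2.22152832  2.85946528 -4.65398748] [590.23968622 254.89181277 137.34638562] 29.99608601732689
```

Emit:
arm_command([
  [0, 0, -0.5, -8, 0.4],
  [0, 0, -1, -16, 0.4],
  [0, 0, -1.4, -24, 0.4],
  [0, 0, -1.9, -32, 0.4],
  [0, 0, -2.3, -40, 0.4],
])

```text
t: 4.85
eef_pos: [590.4, 254.9, 139.6]
tcp_rot: [3.141, 0.0, 2.249]
ft_force: [3.3, 3.6, -3.8]
opening: 0.628
grip_force: 30.0
```

Emit:
arm_command([
  [0, 0, -0.5, -8, 0.4],
  [0, 0, -1, -16, 0.4],
  [0, 0, -1.4, -24, 0.4],
  [0, 0, -1.6, -27, 0.4],
  [0, 0, -1.6, -27, 0.4],
])

```text
t: 5.35
eef_pos: [590.2, 254.9, 141.2]
tcp_rot: [3.141, 0.0, 2.716]
ft_force: [1.4, 2.9, -4.7]
opening: 0.626
grip_force: 30.0
```

```bash
python3 -c "
from h import *
s=env.state();print(s['joints'],s['moment'],s['ft_force'],s['eef_pos'],s['grip_force'])"
```

```text
[ 3.04991600e-01  5.91385670e-01  1.58940655e+00  1.26333450e-04
  9.60221144e-01 -8.40057048e-01] [ 0.48683601 -0.43458313  0.27448405] [ 1.42165374  2.92303368 -4.74670959] [590.18122927 254.91528052 141.20311284] 29.998730186198372
```

Emit:
arm_command([
  [0, 0, 0, 0, 0.85],
  [0, 0, 0, 0, 0.85],
  [0, 0, 0, 8, 0.85],
  [0, 0, 0, 16, 0.85],
  [0, 0, 0, 24, 0.85],
])

```text
t: 5.85
eef_pos: [590.0, 254.5, 141.8]
tcp_rot: [3.141, 0.0, 2.289]
ft_force: [0.1, -0.4, -0.3]
opening: 0.852
grip_force: 0.0
```

Emit:
arm_command([
  [0, 0, 0, 8, 0.85],
  [0, 0, 0, 16, 0.85],
  [0, 0, 0, 24, 0.85],
  [0, 0, 0, 32, 0.85],
  [0, 0, 0, 40, 0.85],
])

```text
t: 6.35
eef_pos: [589.9, 254.5, 141.8]
tcp_rot: [3.141, 0.0, 1.591]
ft_force: [-0.2, 0.3, -0.6]
opening: 0.852
grip_force: 0.0
```

Emit:
arm_command([
  [0, 0, 0, 8, 0.85],
  [0, 0, 0, 16, 0.85],
  [0, 0, 0, 24, 0.85],
  [0, 0, 0, 32, 0.85],
  [0, 0, 0, 36, 0.85],
])

```text
t: 6.85
eef_pos: [589.9, 254.6, 141.8]
tcp_rot: [3.141, -0.0, 0.963]
ft_force: [-0.3, 0.4, -0.3]
opening: 0.85
grip_force: 0.0
```

Emit:
arm_command([
  [0, 0, 0, 0, 0.7],
  [0, 0, 0, 0, 0.6],
  [0, 0, 0, 0, 0.4],
  [0, 0, 0, 0, 0.4],
  [0, 0, 0, 0, 0.4],
])

```text
t: 7.35
eef_pos: [590.0, 254.7, 141.6]
tcp_rot: [3.141, -0.0, 0.97]
ft_force: [1.3, -1.9, 0.4]
opening: 0.629
grip_force: 30.0
```

```bash
python3 -c "
from h import *
s=env.state();print(s['joints'],s['moment'],s['ft_force'],s['eef_pos'],s['grip_force'])"
```

```text
[ 3.04777221e-01  5.90711379e-01  1.58945682e+00 -1.06287757e-04
  9.61136186e-01  9.05613267e-01] [-0.2458899   0.04800171  0.08240366] [ 1.28642814 -1.85565784  0.40003769] [590.0236576  254.66766233 141.61842281] 29.999948866898194
```

Emit:
arm_command([
  [0, 0, -0.3, -6, 0.4],
  [0, 0, -0.8, -14, 0.4],
  [0, 0, -1.3, -22, 0.4],
  [0, 0, -1.7, -30, 0.4],
  [0, 0, -2.2, -38, 0.4],
])

```text
t: 7.85
eef_pos: [589.8, 255.1, 143.9]
tcp_rot: [3.142, -0.001, 1.638]
ft_force: [-0.8, 1.8, -0.1]
opening: 0.624
grip_force: 30.0
```

Emit:
arm_command([
  [0, 0, -0.5, -8, 0.4],
  [0, 0, -1, -16, 0.4],
  [0, 0, -1.4, -24, 0.4],
  [0, 0, -1.9, -32, 0.4],
  [0, 0, -2.3, -40, 0.4],
])

```text
t: 8.35
eef_pos: [589.7, 254.9, 146.1]
tcp_rot: [-3.142, -0.001, 2.337]
ft_force: [-1.3, 0.7, 1.6]
opening: 0.629
grip_force: 30.0
```

Emit:
arm_command([
  [0, 0, -0.5, -8, 0.4],
  [0, 0, -1, -16, 0.4],
  [0, 0, -1.3, -22, 0.4],
  [0, 0, -1.3, -22, 0.4],
  [0, 0, -1.3, -22, 0.4],
])

```text
t: 8.85
eef_pos: [589.8, 254.8, 147.4]
tcp_rot: [3.142, -0.0, 2.712]
ft_force: [-0.5, 0.5, 1.4]
opening: 0.624
grip_force: 30.0
```

```bash
python3 -c "
from h import *
s=env.state();print(s['joints'],s['moment'],s['ft_force'],s['eef_pos'],s['grip_force'])
c=cam('side');cv2.imwrite('pics/s2.png',cv2.resize(c['frame'][200:330,250:390],(560,520),interpolation=cv2.INTER_CUBIC)[:,:,::-1])"
```

```text
[ 3.05030475e-01  5.84203910e-01  1.58436693e+00  1.35106741e-04
  9.73118280e-01 -8.36379617e-01] [0.02287308 0.19794694 0.12789951] [-0.491698    0.54945071  1.42398637] [589.7845086  254.81876471 147.37545267] 30.000009963987395
```

View pics/s2.png

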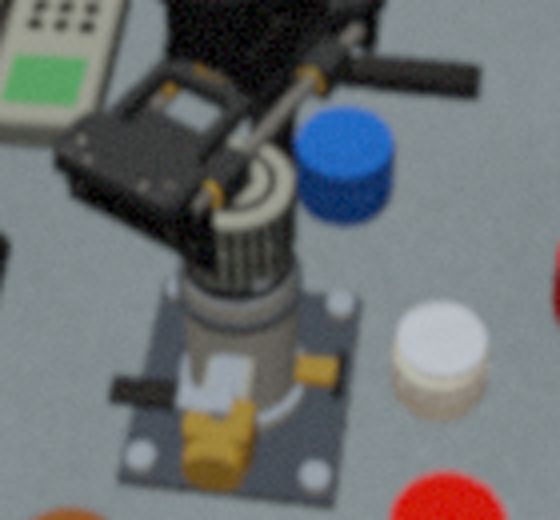

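The crop shows the cap held at about (245,210), raised from the shoulder. The tin and the blue cap are undisturbed. Now I regrip for the last twist.

Emit:
arm_command([
  [0, 0, 0, 0, 0.85],
  [0, 0, 0, 0, 0.85],
  [0, 0, 0, 8, 0.85],
  [0, 0, 0, 16, 0.85],
  [0, 0, 0, 24, 0.85],
])

```text
t: 9.4
eef_pos: [590.0, 254.7, 147.3]
tcp_rot: [3.141, -0.0, 2.289]
ft_force: [-0.8, 0.1, 0.6]
opening: 0.848
grip_force: 0.0
```

Emit:
arm_command([
  [0, 0, 0, 8, 0.85],
  [0, 0, 0, 16, 0.85],
  [0, 0, 0, 24, 0.85],
  [0, 0, 0, 32, 0.85],
  [0, 0, 0, 40, 0.85],
])

```text
t: 9.9
eef_pos: [590.0, 254.7, 147.3]
tcp_rot: [3.141, -0.0, 1.591]
ft_force: [0.4, -0.1, -0.3]
opening: 0.852
grip_force: 0.0
```

Emit:
arm_command([
  [0, 0, 0, 8, 0.85],
  [0, 0, 0, 16, 0.85],
  [0, 0, 0, 24, 0.85],
  [0, 0, 0, 32, 0.85],
  [0, 0, 0, 36, 0.85],
])

```text
t: 10.4
eef_pos: [590.0, 254.7, 147.3]
tcp_rot: [3.142, -0.0, 0.963]
ft_force: [-0.4, -0.2, 0.5]
opening: 0.85
grip_force: 0.0
```

Emit:
arm_command([
  [0, 0, 0, 0, 0.7],
  [0, 0, 0, 0, 0.6],
  [0, 0, 0, 0, 0.4],
  [0, 0, 0, 0, 0.4],
  [0, 0, 0, 0, 0.4],
])

```text
t: 10.9
eef_pos: [589.8, 254.8, 147.3]
tcp_rot: [-3.141, 0.0, 0.97]
ft_force: [-1.3, 0.4, 0.7]
opening: 0.625
grip_force: 30.0
```

Emit:
arm_command([
  [0, 0, -0.2, -3, 0.4],
  [0, 0, -0.4, -7, 0.4],
  [0, 0, -0.6, -11, 0.4],
  [0, 0, -0.9, -15, 0.4],
  [0, 0, -1.1, -19, 0.4],
])

```text
t: 11.4
eef_pos: [590.2, 254.9, 148.4]
tcp_rot: [3.141, -0.001, 1.304]
ft_force: [0.5, 1.2, -0.5]
opening: 0.627
grip_force: 30.0
```

```bash
python3 -c "
from h import *
s=env.state();print(s['joints'],s['moment'],s['ft_force'],s['eef_pos'],s['grip_force'])"
```

```text
[3.04884279e-01 5.83189670e-01 1.58303725e+00 2.39506185e-04
 9.74639751e-01 5.71516812e-01] [ 0.08258523 -0.13402739 -0.19313904] [ 0.48758447  1.16118114 -0.45113694] [590.15027105 254.86057568 148.44369871] 29.99959945678711
```

Emit:
arm_command([
  [0, 0, -0.2, -4, 0.4],
  [0, 0, -0.5, -8, 0.4],
  [0, 0, -0.7, -12, 0.4],
  [0, 0, -0.9, -16, 0.4],
  [0, 0, -1.2, -20, 0.4],
])

```text
t: 11.9
eef_pos: [590.4, 254.9, 150.3]
tcp_rot: [3.14, -0.0, 1.653]
ft_force: [-0.6, 0.4, 6.2]
opening: 0.625
grip_force: 30.0
```

Emit:
arm_command([
  [0, 0, -0.2, -4, 0.4],
  [0, 0, -0.5, -8, 0.4],
  [0, 0, -0.7, -12, 0.4],
  [0, 0, -0.9, -16, 0.4],
  [0, 0, -1.2, -20, 0.4],
])

```text
t: 12.4
eef_pos: [590.6, 254.9, 151.9]
tcp_rot: [3.139, 0.0, 2.002]
ft_force: [-1.0, 0.6, 7.3]
opening: 0.627
grip_force: 30.0
```

Emit:
arm_command([
  [0, 0, -0.2, -4, 0.4],
  [0, 0, -0.5, -8, 0.4],
  [0, 0, -0.7, -12, 0.4],
  [0, 0, -0.7, -12, 0.4],
  [0, 0, -0.7, -12, 0.4],
])

```text
t: 12.9
eef_pos: [590.6, 254.9, 152.6]
tcp_rot: [3.139, 0.001, 2.209]
ft_force: [-0.1, -0.0, 6.0]
opening: 0.629
grip_force: 30.0
```

```bash
python3 -c "
from h import *
s=env.state();print(s['joints'],s['moment'],s['ft_force'],s['eef_pos'],s['grip_force'])"
```

```text
[ 3.04844618e-01  5.78566838e-01  1.57922482e+00 -2.61518103e-05
  9.81359297e-01 -3.33655296e-01] [-0.07062673  0.05411979  0.07794256] [-6.15748687e-02 -2.63224286e-03  6.00549206e+00] [590.59123985 254.91005934 152.60882912] 30.000919997692108
```

The upward push on the tool shows that the cap is off the thread and that the gripper is holding the spring force. I now ease it up slowly.

Emit:
arm_command([
  [0, 0, -0.8, 0, 0.4],
  [0, 0, -1.6, 0, 0.4],
  [0, 0, -2.4, 0, 0.4],
  [0, 0, -3.2, 0, 0.4],
  [0, 0, -4, 0, 0.4],
])

```text
t: 13.4
eef_pos: [590.6, 254.9, 156.5]
tcp_rot: [3.139, 0.001, 2.209]
ft_force: [-0.1, -0.1, 5.0]
opening: 0.626
grip_force: 30.0
```

Emit:
arm_command([
  [0, 0, -0.8, 0, 0.4],
  [0, 0, -1.6, 0, 0.4],
  [0, 0, -2.4, 0, 0.4],
  [0, 0, -3.2, 0, 0.4],
  [0, 0, -4, 0, 0.4],
])

```text
t: 13.9
eef_pos: [590.5, 254.9, 160.0]
tcp_rot: [3.14, 0.001, 2.209]
ft_force: [3.6, 0.7, 4.1]
opening: 0.626
grip_force: 30.0
```

Emit:
arm_command([
  [0, 0, -0.8, 0, 0.4],
  [0, 0, -1.6, 0, 0.4],
  [0, 0, -2.4, 0, 0.4],
  [0, 0, -3.2, 0, 0.4],
  [0, 0, -4, 0, 0.4],
])

```text
t: 14.4
eef_pos: [589.8, 254.7, 163.5]
tcp_rot: [-3.141, -0.0, 2.209]
ft_force: [2.8, 1.4, 3.7]
opening: 0.628
grip_force: 30.0
```

Emit:
arm_command([
  [0, 0, -0.8, 0, 0.4],
  [0, 0, -1.6, 0, 0.4],
  [0, 0, -2.4, 0, 0.4],
  [0, 0, -3.2, 0, 0.4],
  [0, 0, -4, 0, 0.4],
])

```text
t: 14.9
eef_pos: [589.5, 254.7, 167.2]
tcp_rot: [-3.141, -0.0, 2.209]
ft_force: [-0.3, 0.7, -1.0]
opening: 0.628
grip_force: 30.0
```

Emit:
arm_command([
  [0, 0, -1, 0, 0.4],
  [0, 0, -2, 0, 0.4],
  [0, 0, -3, 0, 0.4],
  [0, 0, -4, 0, 0.4],
  [0, 0, -5, 0, 0.4],
])

```text
t: 15.4
eef_pos: [589.9, 254.7, 172.6]
tcp_rot: [3.142, -0.0, 2.209]
ft_force: [-0.1, 0.7, -1.8]
opening: 0.626
grip_force: 30.0
```

The spring force is gone (Fz ≈ −1.6 N, the weight of the cap). Now I lift clear of the basket.

Emit:
arm_command([
  [0, 0, -5, 0, 0.4],
  [0, 0, -20, 0, 0.4],
  [0, 0, -40, 0, 0.4],
  [0, 0, -60, 0, 0.4],
  [0, 0, -75, 0, 0.4],
])

```text
t: 15.9
eef_pos: [590.1, 254.8, 249.3]
tcp_rot: [3.14, 0.0, 2.209]
ft_force: [-0.0, -0.2, -1.9]
opening: 0.625
grip_force: 30.0
```

Run:
```python
from h import *
t=cam('top');s=cam('side')
cv2.imwrite('pics/s3.png',s['frame'][:,:,::-1])
x0,y0=370,140
im=t['frame'][y0:250,x0:475];hsv=cv2.cvtColor(im,cv2.COLOR_RGB2HSV)
m=((im.min(2)>150)).astype(np.uint8)
m=cv2.morphologyEx(m,cv2.MORPH_CLOSE,np.ones((5,5)))
cs,_=cv2.findContours(m,cv2.RETR_EXTERNAL,cv2.CHAIN_APPROX_NONE);k=max(cs,key=cv2.contourArea)
r=cv2.minAreaRect(k);B=cv2.boxPoints(r)+[x0,y0]
print(r,np.round([onz(t,*b,15) for b in B]).tolist(),np.mean([onz(t,*b,15) for b in B],0))
print('bottle',onz(t,441,126,150),onz(s,283,120,150))
shift([616,-236,245],2.85)
```

```text
((49.68385314941406, 55.062652587890625), (57.815711975097656, 70.21403503417969), 16.090816497802734) [[501.0, -111.0, 15.0], [704.0, -167.0, 15.0], [659.0, -334.0, 15.0], [457.0, -277.0, 15.0]] [ 580.37303387 -222.08542634   15.        ]
bottle [ 762.68434495 -252.50147382  150.        ] [ 757.28375275 -238.60507723  150.        ]
shift [-409.6 -271.9    4.4] roll -36.74431950097325 j6 -0.33303065550328664 z 249.94605367301753
```

View pics/s3.png

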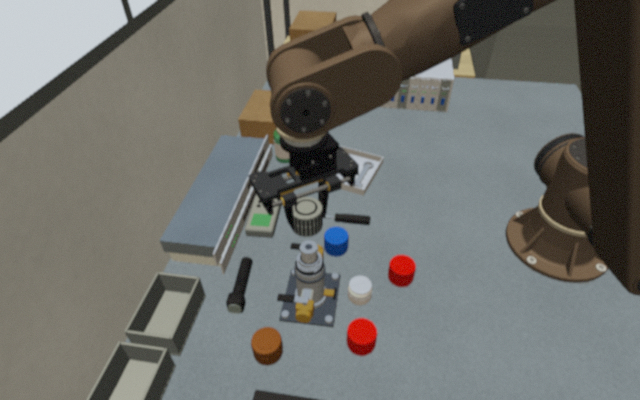

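The side view shows the cap in the gripper at (307,217), and the open strainer with its basket risen at (308,250). On to the tray.

Emit:
arm_command([
  [-40, -27, 0, -4, 0.4],
  [-74, -49, 0, -7, 0.4],
  [-107, -71, 0, -10, 0.4],
  [-140, -93, 0, -13, 0.4],
  [-173, -115, 0, -16, 0.4],
])

```text
t: 16.5
eef_pos: [600.1, 45.7, 246.7]
tcp_rot: [-3.141, -0.001, 2.49]
ft_force: [-0.1, -0.5, -1.8]
opening: 0.627
grip_force: 30.0
```

```bash
python3 -c "
from h import *
shift([614,-234,245],2.87);print(env.state()['grip_force'])"
```

```text
shift [-180.6 -214.     1.7] roll -21.761620840062875 j6 -0.9531382266820498 z 246.74559503645435
30.000354051589966
```

Emit:
arm_command([
  [-25, -30, 0, -4, 0.4],
  [-51, -61, 0, -8, 0.4],
  [-76, -90, 0, -12, 0.4],
  [-102, -121, 0, -16, 0.4],
  [-127, -151, 0, -22, 0.4],
])

```text
t: 17.0
eef_pos: [609.1, -151.4, 246.7]
tcp_rot: [3.141, -0.001, 2.875]
ft_force: [0.5, -0.4, -1.7]
opening: 0.624
grip_force: 30.0
```

```bash
python3 -c "
from h import *
shift([614,-234,245],2.87);print(env.state()['grip_force'])"
```

```text
shift [-26.5 -78.4   1.6] roll 0.28173288335492847 j6 -1.6530694004579984 z 246.67493613498047
29.999009370803833
```

Emit:
arm_command([
  [-10, -30, 0, 0, 0.4],
  [-20, -58, 0, 0, 0.4],
  [-25, -73, 0, 0, 0.4],
  [-25, -73, 0, 0, 0.4],
  [-25, -73, 0, 0, 0.4],
])

```text
t: 17.5
eef_pos: [614.0, -226.2, 247.0]
tcp_rot: [3.141, -0.001, 2.872]
ft_force: [-0.1, -1.0, -1.2]
opening: 0.627
grip_force: 30.0
```

```bash
python3 -c "
from h import *
shift([614,-234,18],2.87);print(env.state()['grip_force'],env.state()['eef_pos'])
c=cam('side');cv2.imwrite('pics/s4.png',cv2.resize(c['frame'][90:230,240:420],(720,560),interpolation=cv2.INTER_CUBIC)[:,:,::-1])"
```

```text
shift [ -2.3  -7.7 229. ] roll 0.09356560506614692 j6 -1.755005318541417 z 246.9839184971632
29.999858736991882 [ 613.97608452 -226.15249652  246.9839185 ]
```

View pics/s4.png

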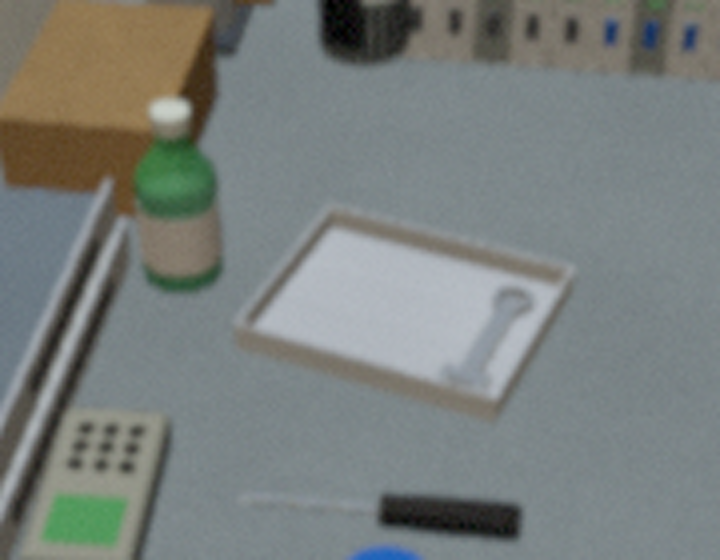

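The crop shows the tray with the spanner at (490,335) on its near side. The +x part at about (330,285) is empty, and the bottle at (178,220) stands clear outside. Descending.

Emit:
arm_command([
  [-2, -6, 30, 0, 0.4],
  [-2, -6, 70, 0, 0.4],
  [-2, -6, 110, 0, 0.4],
  [-2, -6, 140, 0, 0.4],
  [-2, -6, 160, 0, 0.4],
])

```text
t: 18.05
eef_pos: [613.9, -231.2, 85.3]
tcp_rot: [3.141, -0.002, 2.873]
ft_force: [-0.1, -0.1, -1.3]
opening: 0.628
grip_force: 30.0
```

Emit:
arm_command([
  [0, 0, 15, 0, 0.4],
  [0, 0, 28, 0, 0.4],
  [0, 0, 38, 0, 0.4],
  [0, 0, 44, 0, 0.4],
  [0, 0, 46, 0, 0.4],
])

```text
t: 18.55
eef_pos: [614.5, -233.1, 41.3]
tcp_rot: [3.141, -0.0, 2.872]
ft_force: [0.3, 0.8, -1.6]
opening: 0.628
grip_force: 30.0
```

```bash
python3 -c "
from h import *
shift([614,-234,18],2.87);print(env.state()['grip_force'],env.state()['eef_pos'],env.state()['ft_force'],env.state()['tcp_rot'])
c=cam('side');cv2.imwrite('pics/s5.png',cv2.resize(c['frame'][90:230,240:420],(720,560),interpolation=cv2.INTER_CUBIC)[:,:,::-1])"
```

```text
shift [ 0.3 -1.  23.3] roll 0.11003035289155924 j6 -1.764232359028831 z 41.26827695063837
29.999564588069916 [ 614.52648116 -233.08464379   41.26827695] [ 0.3421543   0.78247241 -1.6074203 ] [ 3.14147625e+00 -5.87459571e-05  2.87192039e+00]
```

View pics/s5.png

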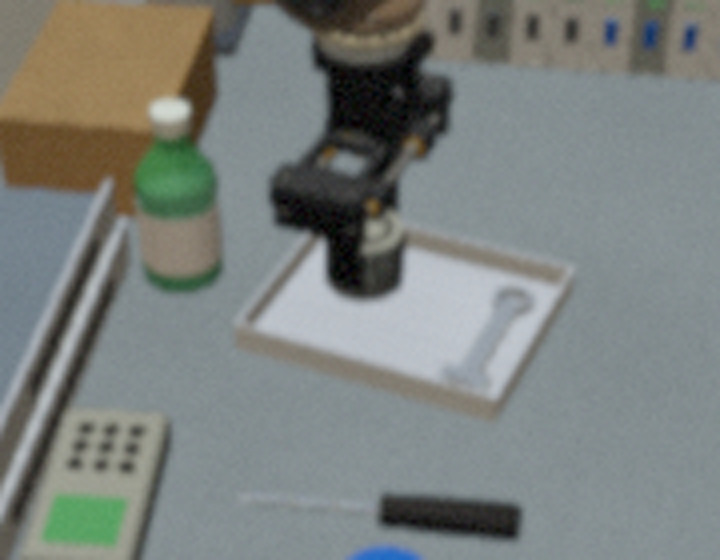

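The cap hangs upright over the empty part of the tray at (365,265), clear of the walls and the spanner. I lower it slowly until it touches.

Emit:
arm_command([
  [0, 0, 5, 0, 0.4],
  [0, 0, 9, 0, 0.4],
  [0, 0, 13, 0, 0.4],
  [0, 0, 15, 0, 0.4],
  [0, 0, 16, 0, 0.4],
])

```text
t: 19.1
eef_pos: [614.4, -233.1, 25.2]
tcp_rot: [3.141, -0.0, 2.872]
ft_force: [-0.4, -0.2, -1.9]
opening: 0.627
grip_force: 30.0
```

Emit:
arm_command([
  [0, 0, 0.7, 0, 0.4],
  [0, 0, 1.4, 0, 0.4],
  [0, 0, 2.1, 0, 0.4],
  [0, 0, 2.8, 0, 0.4],
  [0, 0, 3.5, 0, 0.4],
])

```text
t: 19.6
eef_pos: [614.5, -233.2, 22.0]
tcp_rot: [3.142, 0.0, 2.872]
ft_force: [0.2, 0.2, -1.4]
opening: 0.626
grip_force: 30.0
```

Emit:
arm_command([
  [0, 0, 0.4, 0, 0.4],
  [0, 0, 0.8, 0, 0.4],
  [0, 0, 1.2, 0, 0.4],
  [0, 0, 1.6, 0, 0.4],
  [0, 0, 2, 0, 0.4],
])

```text
t: 20.1
eef_pos: [614.5, -233.2, 20.0]
tcp_rot: [3.142, 0.0, 2.872]
ft_force: [0.2, 0.5, -1.0]
opening: 0.626
grip_force: 30.0
```

Emit:
arm_command([
  [0, 0, 0.3, 0, 0.4],
  [0, 0, 0.6, 0, 0.4],
  [0, 0, 0.9, 0, 0.4],
  [0, 0, 1, 0, 0.4],
])

```text
t: 20.5
eef_pos: [614.5, -233.1, 19.0]
tcp_rot: [3.141, -0.0, 2.872]
ft_force: [-0.1, -0.5, -2.1]
opening: 0.629
grip_force: 30.0
```

Emit:
arm_command([
  [0, 0, 0.3, 0, 0.4],
  [0, 0, 0.6, 0, 0.4],
  [0, 0, 0.8, 0, 0.4],
  [0, 0, 1, 0, 0.4],
])

```text
t: 20.9
eef_pos: [614.5, -233.2, 18.1]
tcp_rot: [3.141, 0.0, 2.872]
ft_force: [-1.5, 0.3, 1.1]
opening: 0.626
grip_force: 30.0
```

Emit:
arm_command([
  [0, 0, 0.2, 0, 0.4],
  [0, 0, 0.4, 0, 0.4],
  [0, 0, 0.4, 0, 0.4],
])

```text
t: 21.2
eef_pos: [614.5, -233.1, 18.0]
tcp_rot: [3.142, 0.0, 2.872]
ft_force: [-2.0, 0.4, 5.2]
opening: 0.625
grip_force: 30.0
```

Firm contact, with the cap on the tray floor. I release it and retreat straight up.

Emit:
arm_command([
  [0, 0, 0, 0, 0.66],
  [0, 0, 0, 0, 0.72],
  [0, 0, 0, 0, 0.82],
  [0, 0, 0, 0, 0.85],
  [0, 0, 0, 0, 0.85],
])

```text
t: 21.7
eef_pos: [614.5, -233.1, 17.5]
tcp_rot: [3.141, -0.0, 2.872]
ft_force: [0.4, -0.0, 0.2]
opening: 0.845
grip_force: 0.0
```

Emit:
arm_command([
  [0, 0, -8, 0, 0.85],
  [0, 0, -20, 0, 0.85],
  [0, 0, -40, 0, 0.85],
  [0, 0, -70, 0, 0.85],
  [0, 0, -100, 0, 0.85],
])

```text
t: 22.2
eef_pos: [614.4, -233.1, 119.6]
tcp_rot: [3.142, 0.0, 2.872]
ft_force: [0.2, -0.5, -0.2]
opening: 0.854
grip_force: 0.0
```

Emit:
arm_command([
  [0, 0, -40, 0, 0.85],
  [0, 0, -80, 0, 0.85],
  [0, 0, -100, 0, 0.85],
  [0, 0, -100, 0, 0.85],
  [0, 0, -100, 0, 0.85],
])

```text
t: 22.7
eef_pos: [614.3, -233.0, 218.2]
tcp_rot: [-3.142, 0.001, 2.872]
ft_force: [-0.3, 0.3, -1.3]
opening: 0.849
grip_force: 0.0
```

```bash
python3 -c "
from h import *
c=cam('side');print(env.state()['ft_force'],env.state()['qvel']);cv2.imwrite('pics/s6.png',cv2.resize(c['frame'][90:360,200:440],(533,600),interpolation=cv2.INTER_CUBIC)[:,:,::-1])"
```

```text
[-0.92637512 -0.06504941 -0.12899875] [ 0.00095088  0.01785141  0.00711781  0.00037135  0.00033304 -0.00038571]
```

View pics/s6.png

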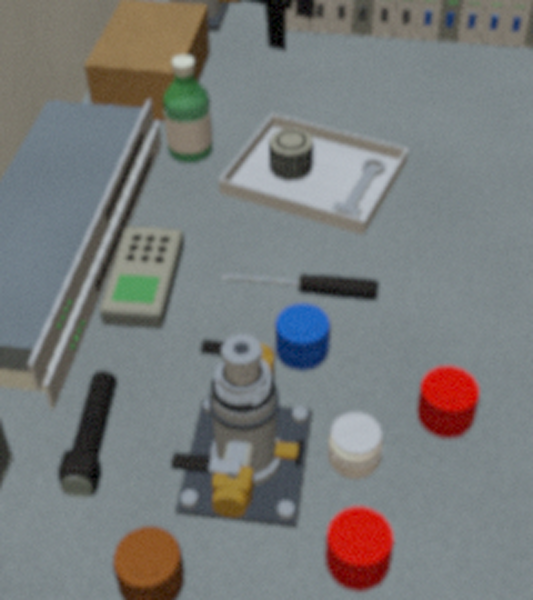

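The cap stands flat in the tray at (291,153), the basket is up at (240,355), and everything else is undisturbed.

```bash
python3 -c "
from cell import env
print(env.job_done())"
```

```text
the job is handed in; nothing more can be done
None
```

The cap came off in three regripped twists, the basket was eased up to its stop, and the cap now stands open side down in the tray's empty part; the job was handed in at about 23 s of the 61 s allowed.

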